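Scan the stock code of the green-stickered jar

TASK

Pick up the orange hand scanner and hold it upright and still for two seconds with its window straight above the bar code on the lid of the jar with the green sticker, about 5 cm above the lid, with the long side of the scanner's head running across the bars (along the row of bars). Then stand it gently back, upright, on the middle of its black pad and let go. Do not read the code of the blue-stickered jar, and do not shift either of these jars.

Things in the scene. Friction and masses are not known exactly. Their poses are not given: they have to be found in the camera images.
- scanner: Upright orange scanner, 125 mm tall, 0.16 kg. Grey head at the foot 60 (x) x 40 (y) x 30 mm, shoulder to 44 mm, then a straight handle 38 (x) x 28 (y) mm to the top: grip it across y, about 95 mm above the foot. Origin: centre of the underside, the reading window, which looks along -z; z up the handle. Scan line along x, the head's long side, either way round. Reads 25 to 80 mm off, best at 50.
- pad: Black rubber charging pad, fixed to the table, 120 (x) x 100 (y) mm, 6 mm thick. Origin: centre of its underside, on the table (z up); the scanner stands on its top, 6 mm above the origin.
- jar_green: The jar to read: white, 48 mm across, 46 mm high, loose, round green sticker on the lid with a white field 34 (x) x 20 (y) mm of black bars. Origin: centre of the underside, z up; the code's centre is 47 mm above it. Each bar runs along y; the row of bars, so the proper scan line, along x (either way round). A third jar with a bare lid plays no part; the three swap places.
- jar_blue: The same kind of jar, 48 mm across, 42 mm high, loose, with a blue sticker and its own bar code 43 mm above the origin. Not to be read. Origin and axes as for the green one.

How it is judged (in metres and radians):
On the way:
1. green jar's code read: for 1.5 s the window is within 15 mm of straight above it, 25 to 80 mm off, upright within 10 deg, scan line within 20 deg of the row of bars, slower than 20 mm/s (horizontal distance between scanner and jar_green below 0.015 m and z of scanner in the frame of jar_green between 0.072 and 0.127 m and angle between scanner's own z axis and vertical below 0.175 rad and angle between the x axis of scanner and the x axis of jar_green, either way round below 0.35 rad and linear speed of scanner below 0.02 m/s), for 1.5 s.
At the end, for the whole second after the job is handed in: After the reading the scanner stands upright (within 6 degrees) and at rest on the pad, its foot's centre within 25 mm of the pad's centre and its foot on the pad's top (within 4 mm); both coded jars stand upright where they were (within 15 mm) (horizontal distance between scanner and pad below 0.025 m and z of scanner in the frame of pad between 0.002 and 0.01 m and angle between each of scanner, jar_green, jar_blue's own z axis and vertical below 0.1 rad and linear speed of scanner below 0.02 m/s); the robot touches nothing.
It fails at once if blue jar's code read: the scanner upright and under 20 mm/s, its window within 15 mm of straight above that code and 25 to 80 mm off (horizontal distance between scanner and jar_blue below 0.015 m and z of scanner in the frame of jar_blue between 0.068 and 0.123 m and angle between scanner's own z axis and vertical below 0.175 rad and linear speed of scanner below 0.02 m/s).
It fails at once if the green- or the blue-stickered jar is shifted by more than 15 mm (distance of any of jar_green, jar_blue from where it was at the start of the episode above 0.015 m).
It fails at once if the scanner is dropped: out of the fingers with its foot more than 20 mm above the pad's top (z of scanner in the frame of pad above 0.026 m and contact force between the fingers and scanner below 0.05 N).
It also fails if it takes over 48 s, if anything falls off the work surface, if the arm or the gripper's body presses on something with over 40 N, if the wrist force passes 120 N, or if a joint passes its speed limit or range.

ROBOT

A 6-joint arm with a two-finger parallel gripper is mounted at the origin on a cart in front of the work surface, level with it; the furniture and walls round the work are solid. World frame = base frame: x ahead of the robot, y to its left, z up, the work surface at z = 0. Lengths are in mm, angles in rad, forces in N, time in s.
With the tool pointing down it reaches from about 300 to 875 mm from the base axis. Payload 4.2 kg.
Tool frame: the origin (TCP) lies midway between the tips of the shut fingers; the grasp point (between the pads) lies 19 mm behind it; z points along the fingers, y is the line along which they close (so a half turn about z gives the same grasp; the last joint's range is limited). The gripper opens to 85 mm and grips with 20 to 120 N. Pads are 22 mm wide; open, the fingers measure 114 mm over their backs; the gripper's body (76 mm by 85 mm) begins 54 mm behind the grasp point. The pads swing forward as they close: fully open they stand 13 mm farther back than shut.
Start: joints at [1.241, 0.32, 1.565, -0, 1.257, -0.02], TCP at [175.301, 547.641, 231.338] pointing down, gripper open.
Joint ranges: [-3.11, 3.11], [-0.84, 2.01], [0.21, 2.61], [-1.34, 4.49], [0.05, 2.63], [-2.56, 2.56]. Speed limits (rad/s): [2.57, 2.57, 3.14, 3.14, 3.14, 3.14].

INTERFACE

Orientations are given as a rotation vector (axis times angle).
In Python, from rig import robot, vision gives the robot as it stands.
- The arm moves only by the shell command python3 -m pendant 'ROWS'. ROWS is JSON, a list of rows, each a list of 7 numbers: the shift along the tool's x, y, z scaled (see below), then the turn, a rotation vector about the tool's x, y, z scaled (see below), then the opening, from 0 (shut) to 1 (fully open). A call has 1 to 20 rows; each row is the pose to reach, as a shift and turn from the pose commanded when the call began, along the tool's axes at that moment, turning the shorter way round; what a row does not reach only later rows make up. The controller multiplies each number of a shift by 0.1 m and each number of a turn by 180 degrees. A row lasts 1/8 s, in which the tool goes at most 62.5 mm and 10.7 degrees, less where a joint would pass 70% of its speed; a pose out of reach is approached as far as the arm can. A call with a number of a shift or a turn outside -1 to 1 is refused whole. A call with a gripper value outside its range is refused whole. The fingers move at their own pace and stop on an object; the grip force is fixed at half the most. Time passes only in rows, so rows that repeat a pose let the fingers close. It gives the time, the measured TCP pose, the force, the opening and the grip force at its end, in the units of the state.
- robot.observe(): the state, without advancing time (a new reading comes with each control period).
- vision.get_image(name): name is "side" or "top" or "wrist"; returns a dict with "color" (400x640x3 uint8, red, green, blue), "camera_matrix" (3x3 intrinsics, pixels), "xyz" and "rotation" of the camera in the world; the wrist camera has in their place "tool_from_camera" (4x4, takes a point from camera to tool coordinates, whose origin is the TCP and whose axes are the flange's). Camera axes: x right, y up, looking along -z (the intrinsics and any distortion apply to the point x, -y, -z); pixel columns grow to the right and rows downward; lengths in mm; the calibration is good to about 2 mm. The wrist camera is an equidistant fisheye: a pixel r from the principal point sees the ray r / f radians off the axis. A picture is of the moment at which its call begins: read the wrist's pose just before it. There is no depth.
- robot.hand_in(): hands the job in; it is judged then, once.
The state is a dict: "time": time; "joints": joint angles; "qd": joint speeds; "effort": joint torques, N m; "tool_pos": TCP position; "tool_rot": TCP orientation; "ft_force": force on the tool from outside, world axes, zero at the start; "wrist_torque": the same for the moment, N m; "finger_gap": finger opening in mm; "gripper_force": force on a finger pad.
Only numpy, scipy, OpenCV 4.12 (cv2) and the standard library are available. Lean on these libraries where they do the work, as an engineer would, in place of code of your own. Each camera call takes 0.05 s, during which the arm holds its last target. There are 200 camera calls.

## Working session

There is one attempt and no reset: what is moved stays moved. The work goes in short steps, Python scripts to look and compute and a shell command to move; the robot and the scene stay as the last step left them, time stands still between calls to the robot, and variables do not carry over. Pictures are saved under pics/ and viewed, at most 10 in all, crops included, and the job is handed in when it is done.

```bash
ls; mkdir -p pics; python3 - <<'E'
from rig import robot, vision
import cv2
s=robot.observe(); print({k:s[k] for k in("time","tool_pos","tool_rot","finger_gap")})
for n in("side","top"):
    d=vision.get_image(n); cv2.imwrite(f"pics/{n}0.png",d["color"][:,:,::-1]); print(n,d["camera_matrix"],d["xyz"],d["rotation"],[k for k in d])
E
```

```text
pics
{'time': 0.0, 'tool_pos': array([175.14994161, 547.17174547, 230.48794323]), 'tool_rot': array([-4.84664033e-01, -3.10366622e+00,  2.71643730e-03]), 'finger_gap': 85.46575746958106}
side [[366.26939108   0.         320.1034546 ]
 [  0.         366.26939108 194.83944926]
 [  0.           0.           1.        ]] [298.68955339 785.11308022 344.90119877] [ 0.244199   -1.61573129 -2.38701897] ['color', 'camera_matrix', 'xyz', 'rotation']
top [[419.92234134   0.         324.8341507 ]
 [  0.         419.92234134 198.27769164]
 [  0.           0.           1.        ]] [388.45761785  21.84335017 877.54597548] [ 0.14167171 -0.13400569 -1.56651072] ['color', 'camera_matrix', 'xyz', 'rotation']
```

View pics/top0.png

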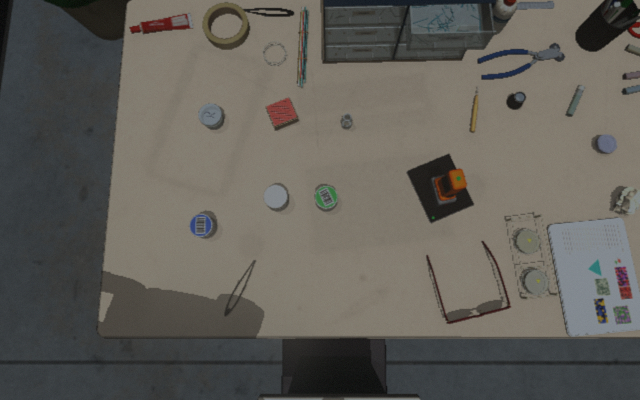

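View pics/side0.png

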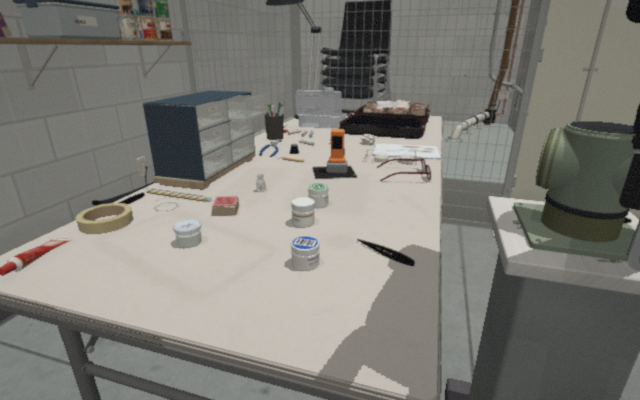

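The top view shows the green jar at (326,197), the blue jar at (203,225), the plain jar at (276,197), and the scanner on its pad at about (440,188), with its handle top at (458,180). I'll enlarge the details next.

```bash
cat >h.py <<'E'
import numpy as np,cv2
from rig import robot,vision
from scipy.spatial.transform import Rotation as R
def ray(d,u,v):
    K=d["camera_matrix"];p=np.array([(u-K[0,2])/K[0,0],-(v-K[1,2])/K[1,1],-1.])
    return np.array(d["xyz"]),R.from_rotvec(d["rotation"]).as_matrix()@p
def onz(d,u,v,z):
    o,r=ray(d,u,v);return o+r*(z-o[2])/r[2]
def rect(d,c,z):
    P=np.array([onz(d,*p,z)[:2] for p in c.reshape(-1,2).astype(float)],np.float32)
    return cv2.minAreaRect(P)
def big(m):
    c,_=cv2.findContours(m.astype(np.uint8),cv2.RETR_EXTERNAL,cv2.CHAIN_APPROX_NONE);return max(c,key=cv2.contourArea)
E
python3 - <<'E'
from h import *
d=vision.get_image("top");im=d["color"];s=vision.get_image("side");si=s["color"]
a=cv2.resize(im[178:218,306:346],(390,390),interpolation=cv2.INTER_CUBIC)
b=cv2.resize(im[148:228,400:480],(400,400),interpolation=cv2.INTER_CUBIC)
cv2.imwrite("pics/c1.png",np.hstack([cv2.resize(a,(400,400)),b])[:,:,::-1])
hsv=cv2.cvtColor(im,cv2.COLOR_RGB2HSV)
def mask(lo,hi,box):
    m=cv2.inRange(hsv,np.array(lo),np.array(hi));k=np.zeros_like(m);x0,y0,x1,y1=box;k[y0:y1,x0:x1]=1;return m*k
g=mask((45,90,40),(85,255,255),(300,170,350,225));c=big(g);(u,v),r=cv2.minEnclosingCircle(c)
print("green",u,v,r,onz(d,u,v,47)); 
bl=mask((105,90,40),(130,255,255),(180,200,230,250));c=big(bl);(u,v),r=cv2.minEnclosingCircle(c);print("blue",u,v,r,onz(d,u,v,43))
p=mask((0,0,0),(179,255,60),(395,140,485,235)); o=mask((3,150,60),(22,255,255),(395,140,485,235))
h=cv2.convexHull(big(cv2.bitwise_or(p,0*p)));print("pad",rect(d,h,6))
# orange top face (bright)
V=hsv[:,:,2][o>0];print("V",np.percentile(V,[5,25,50,75,95]))
for t in(150,180,200,220):
    m=(o>0)&(hsv[:,:,2]>t)
    if m.sum()>20:print(t,m.sum(),rect(d,big(m),131))
hs=cv2.cvtColor(si,cv2.COLOR_RGB2HSV);m=cv2.inRange(hs,np.array((3,150,60)),np.array((22,255,255)));m[:, :320]=0;m[:,360:]=0;m[:120]=0;m[180:]=0
print("side orange",cv2.boundingRect(big(m)))
for P in([onz(d,457,180,131)]):
    q=R.from_rotvec(s["rotation"]).inv().apply(P-s["xyz"]);K=s["camera_matrix"];print("pred side",K[0,0]*q[0]/-q[2]+K[0,2],K[1,1]*q[1]/q[2]+K[1,2])
E
```

```text
green 331.0 194.0 8.062357902526855 [544.50417815  13.52657433  47.        ]
blue 200.1896514892578 224.8103485107422 10.553885459899902 [482.75050632 275.09576898  43.        ]
pad ((566.5993041992188, -216.37960815429688), (119.87104034423828, 99.8980484008789), 22.76948356628418)
V [ 64.   88.5 126.  132.  134. ]
side orange (330, 129, 14, 34)
pred side 338.33668244620765 129.6606388682506
```

View pics/c1.png

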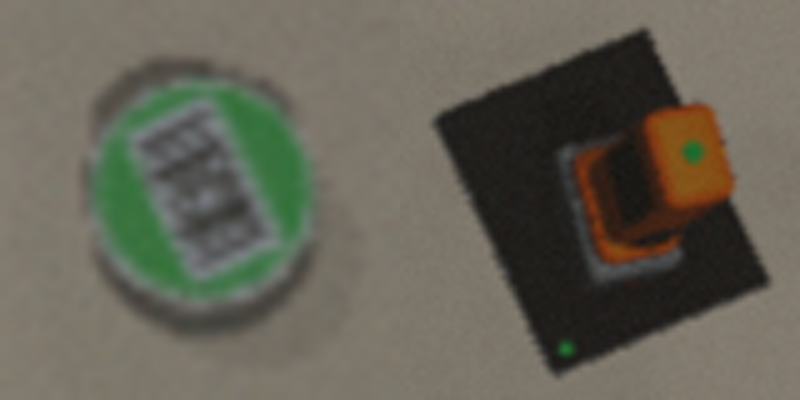

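The crop shows the green lid's bar field with its long side running up-left to down-right, about 27° off the image vertical. The scanner's top face is centred near crop (692,152), with its head turned a little less than the pad. Next I'll get accurate values.

```bash
python3 - <<'E'
from h import *
d=vision.get_image("top");im=d["color"];hsv=cv2.cvtColor(im,cv2.COLOR_RGB2HSV);V=hsv[:,:,2]
def box(m,b):
    k=np.zeros(m.shape,np.uint8);x0,y0,x1,y1=b;k[y0:y1,x0:x1]=m[y0:y1,x0:x1]>0;return k
for n,lo,hi,b,z in(("green",(45,90,40),(85,255,255),(305,175,350,220),47),("blue",(105,90,40),(130,255,255),(185,205,225,245),43)):
    m=box(cv2.inRange(hsv,np.array(lo),np.array(hi)),b);pts=cv2.findNonZero(m);hull=cv2.convexHull(pts)
    P=np.array([onz(d,*p,z)[:2] for p in hull.reshape(-1,2).astype(float)],np.float32)
    print(n,cv2.minEnclosingCircle(P),cv2.fitEllipse(P))
    disk=np.zeros_like(m);cv2.fillConvexPoly(disk,hull,1);disk=cv2.erode(disk,np.ones((3,3)))
    f=cv2.morphologyEx(((hsv[:,:,1]<70)&(disk>0)).astype(np.uint8),cv2.MORPH_CLOSE,np.ones((3,3)));c=big(f)
    print("  field",rect(d,c,z))
o=box(cv2.inRange(hsv,np.array((3,150,60)),np.array((22,255,255))),(395,140,485,235))|box(cv2.inRange(hsv,np.array((45,90,40)),np.array((85,255,255))),(445,165,475,195))
for t in(105,115,122):
    m=(o>0)&(V>t)|(box(cv2.inRange(hsv,np.array((45,90,40)),np.array((85,255,255))),(445,165,475,195))>0)
    print(t,m.sum(),rect(d,big(cv2.morphologyEx(m.astype(np.uint8),cv2.MORPH_OPEN,np.ones((3,3)))),131))
f=lambda x,y:(400+(x-400)/5-.5,148+y/5-.5)
for z,L in((131,[(648,108),(714,104),(734,192),(668,209)]),(20,[(560,150),(598,282),(684,262)])):
    print(z,[onz(d,*f(*p),z)[:2].round(1) for p in L])
# side check of top height
E
```

```text
green ((539.7764282226562, 23.643037796020508), 20.624271392822266) ((539.6554565429688, 23.634002685546875), (40.669647216796875, 40.83494186401367), 164.10452270507812)
  field ((539.6495971679688, 24.217775344848633), (33.852718353271484, 19.86015510559082), 26.07810401916504)
blue ((482.7907409667969, 275.2016906738281), 21.05943489074707) ((482.8509521484375, 275.07025146484375), (41.131160736083984, 41.6013298034668), 70.11113739013672)
  field ((482.4739685058594, 274.48681640625), (32.76723098754883, 18.04535675048828), 2.8747894763946533)
105 281 ((557.0162353515625, -215.69464111328125), (35.46112823486328, 25.078861236572266), 12.4493989944458)
115 258 ((557.1875, -215.9545440673828), (34.87500762939453, 24.58390998840332), 12.765299797058105)
122 237 ((557.28955078125, -216.03416442871094), (34.2850227355957, 24.29792594909668), 12.449397087097168)
131 [array([ 574.8, -201.3]), array([ 576.3, -225.4]), array([ 543.5, -230.8]), array([ 537.2, -206.6])]
20 [array([ 584.5, -196.8]), array([ 528.6, -210.1]), array([ 537., -246.])]
```

```bash
cat >>h.py <<'E'
def plan(p,yaw=None):
    s=robot.observe();Q=R.from_rotvec(s["tool_rot"]);M=Q.as_matrix()
    now=np.degrees(np.arctan2(M[1,1],M[0,1]))-90  # tool y yaw less 90
    print("t",round(s["time"],2),"tcp",s["tool_pos"].round(1),"yaw",now.round(1),"tilt",np.degrees(np.arccos(-M[2,2])).round(2),"gap",round(s["finger_gap"],1),"F",round(s["gripper_force"],1),"ft",np.round(s["ft_force"],1),"j",np.round(s["joints"],2))
    print("shift/0.1m",(Q.inv().apply(np.array(p)-s["tool_pos"])/100).round(3))
    if yaw is not None:
        for k in(0,180):
            T=R.from_matrix(np.array([[np.cos(a),-np.sin(a),0],[np.sin(a),np.cos(a),0],[0,0,1]])if 0 else np.eye(3)) if 0 else None
            a=np.radians(yaw+k);y=np.array([-np.sin(a),np.cos(a),0]);z=np.array([0,0,-1.]);W=np.c_[np.cross(y,z),y,z]
            print("turn",(Q.inv()*R.from_matrix(W)).as_rotvec()/np.pi)
E
sed -i '/T=R.from/d' h.py
python3 -c "
from h import *
plan((557,-216,230),12.5)"
```

```text
t 0.25 tcp [175.2 547.4 230.9] yaw -17.7 tilt 0.04 gap 85.4 F 0.0 ft [-0.1  0.   0.1] j [ 1.24  0.32  1.57  0.    1.26 -0.02]
shift/0.1m [-5.963 -6.107  0.014]
turn [-2.21106823e-04 -6.67832348e-05 -1.68053175e-01]
turn [-8.93589366e-05  2.95850757e-04  8.31946772e-01]
```

```bash
python3 -m pendant '[[-1,-1,0,0,0,-0.168,1],[-1,-1,0,0,0,-0.168,1],[-1,-1,0,0,0,-0.168,1]]'
python3 -c "
from h import *
plan((557,-216,230),12.5)"
```

```text
time: 0.62
tool_pos: [240.7, 419.1, 231.3]
tool_rot: [0.347, -3.122, 0.002]
ft_force: [0.2, -0.3, -0.5]
finger_gap: 85.5
gripper_force: 0.0
t 0.62 tcp [240.7 419.1 231.3] yaw 12.7 tilt 0.06 gap 85.5 F 0.0 ft [ 0.2 -0.3 -0.5] j [ 1.03  0.18  1.76 -0.    1.2  -0.77]
shift/0.1m [-1.692 -6.89   0.02 ]
turn [-3.33381074e-04 -6.34579605e-05  9.54901753e-04]
turn [ 9.95844170e-05 -5.23174077e-04 -9.99044956e-01]
```

```bash
python3 -m pendant '[[-0.25,-1,0,0,0,0,1],[-0.25,-1,0,0,0,0,1]]' >/dev/null
python3 -m pendant '[[-0.25,-1,0,0,0,0,1],[-0.25,-1,0,0,0,0,1]]' >/dev/null
python3 -m pendant '[[-0.25,-1,0,0,0,0,1],[-0.25,-1,0,0,0,0,1]]'>/dev/null
python3 -m pendant '[[-0.25,-1,0,0,0,0,1],[-0.25,-1,0,0,0,0,1]]'>/dev/null
python3 -m pendant '[[-0.25,-1,0,0,0,0,1],[-0.25,-1,0,0,0,0,1]]'>/dev/null
python3 -m pendant '[[-0.25,-1,0,0,0,0,1],[-0.25,-1,0,0,0,0,1],[-0.25,-1,0,0,0,0,1],[-0.25,-1,0,0,0,0,1]]'
python3 - <<'E'
from h import *
plan((557,-216,80),12.5)
d=vision.get_image("wrist");print(d["camera_matrix"],d["tool_from_camera"]);cv2.imwrite("pics/w1.png",d["color"][:,:,::-1])
E
```

```text
time: 2.38
tool_pos: [515.7, -131.1, 231.0]
tool_rot: [0.341, -3.122, -0.002]
ft_force: [-0.5, -0.2, 0.7]
finger_gap: 85.5
gripper_force: 0.0
t 2.38 tcp [ 515.7 -131.1  231. ] yaw 12.5 tilt 0.08 gap 85.5 F 0.0 ft [-0.5 -0.2  0.7] j [-0.27  0.25  1.66  0.    1.23 -2.06]
shift/0.1m [-0.221 -0.92   1.508]
turn [ 0.00033873 -0.00029203 -0.00015381]
turn [-4.58648582e-04 -5.32001779e-04  9.99845939e-01]
[[309.70691629   0.         321.38609235]
 [  0.         309.70691629 200.37803428]
 [  0.           0.           1.        ]] [[ 9.82705597e-04  9.54120011e-01  2.99422843e-01  7.68793490e+01]
 [ 9.99999476e-01 -8.52023399e-04 -5.66999186e-04 -2.28466932e-01]
 [-2.85870001e-04  2.99423243e-01 -9.54120349e-01 -1.42542897e+02]
 [ 0.00000000e+00  0.00000000e+00  0.00000000e+00  1.00000000e+00]]
```

View pics/w1.png

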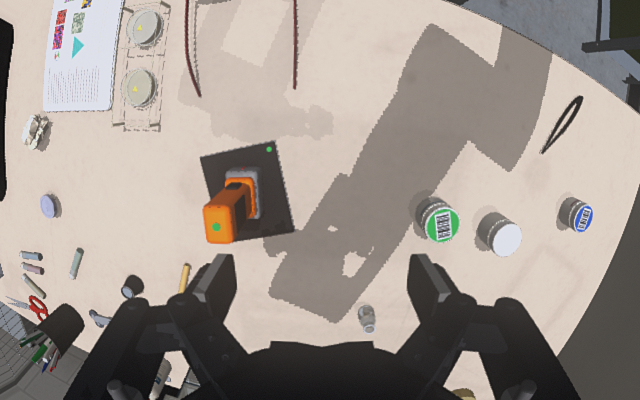

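The wrist view shows the scanner top's green dot at (216,227), clear of the fingers, and the green jar lid at (442,224). I'll check both points by casting wrist rays.

```bash
cat >>h.py <<'E'
def wray(d,s,u,v,z):
    K=d["camera_matrix"];x=np.array([(u-K[0,2])/K[0,0],(v-K[1,2])/K[1,1]]);th=np.hypot(*x)
    r=np.r_[np.sin(th)*x/th*[1,-1],-np.cos(th)];T=np.array(d["tool_from_camera"]);Q=R.from_rotvec(s["tool_rot"])
    o=s["tool_pos"]+Q.apply(T[:3,3]);w=Q.apply(T[:3,:3]@r);return o+w*(z-o[2])/w[2]
E
python3 - <<'E'
from h import *
s=robot.observe();d=vision.get_image("wrist");im=d["color"];hsv=cv2.cvtColor(im,cv2.COLOR_RGB2HSV)
g=cv2.inRange(hsv,np.array((45,100,40)),np.array((85,255,255)))
for n,b,z in(("dot",(200,210,232,240),131),("jar",(415,195,465,250),47),("paddot",(260,142,278,156),6)):
    k=np.zeros_like(g);x0,y0,x1,y1=b;k[y0:y1,x0:x1]=g[y0:y1,x0:x1];h=cv2.convexHull(cv2.findNonZero(k)).reshape(-1,2).astype(float)
    P=np.array([wray(d,s,*p,z)[:2] for p in h],np.float32);print(n,cv2.minEnclosingCircle(P))
o=cv2.inRange(hsv,np.array((3,150,60)),np.array((22,255,255)));k=o*(hsv[:,:,2]>0)
print(np.percentile(hsv[:,:,2][o>0],[10,50,90]))
m=np.zeros_like(o);m[195:250,195:245]=((o>0)&(hsv[:,:,2]>200))[195:250,195:245]
if m.sum():
    P=np.array([wray(d,s,*p,131)[:2] for p in big(m).reshape(-1,2).astype(float)],np.float32);print(cv2.minAreaRect(P))
E
```

```text
dot ((558.6951293945312, -216.84410095214844), 3.696782112121582)
jar ((539.646240234375, 24.022445678710938), 20.984283447265625)
paddot ((503.1378479003906, -198.54025268554688), 3.1195383071899414)
[121.1 214.  224. ]
((556.6270141601562, -215.67822265625), (34.42605972290039, 24.519296646118164), 12.439530372619629)
```

```bash
python3 -m pendant '[[-0.22,-0.92,0,0,0,0,1],[-0.22,-0.92,0,0,0,0,1],[-0.22,-0.92,0,0,0,0,1],[-0.22,-0.92,0,0,0,0,1]]' 
python3 -c "
from h import *
plan((557.2,-216,80),12.5)"
```

```text
time: 2.98
tool_pos: [557.2, -215.2, 231.3]
tool_rot: [0.343, -3.122, -0.001]
ft_force: [-0.3, 0.5, -0.3]
finger_gap: 85.7
gripper_force: 0.0
t 2.98 tcp [ 557.2 -215.2  231.3] yaw 12.5 tilt 0.06 gap 85.7 F 0.0 ft [-0.3  0.5 -0.3] j [-0.39  0.36  1.51  0.    1.28 -2.18]
shift/0.1m [ 1.000e-03 -9.000e-03  1.513e+00]
turn [ 0.00029461 -0.00011865  0.00025989]
turn [ 1.86322352e-04  4.62644429e-04 -9.99739981e-01]
```

```bash
python3 -m pendant '[[0,0,0.3,0,0,0,1],[0,0,0.6,0,0,0,1],[0,0,0.8,0,0,0,1],[0,0,0.8,0,0,0,1]]' 
python3 -m pendant '[[0,0,0.25,0,0,0,1],[0,0,0.5,0,0,0,1],[0,0,0.7,0,0,0,1],[0,0,0.7,0,0,0,1],[0,0,0.7,0,0,0,1]]' 
python3 -m pendant '[[0,0,0,0,0,0,0.6],[0,0,0,0,0,0,0.5],[0,0,0,0,0,0,0.4],[0,0,0,0,0,0,0.3],[0,0,0,0,0,0,0.2],[0,0,0,0,0,0,0.1],[0,0,0,0,0,0,0],[0,0,0,0,0,0,0],[0,0,0,0,0,0,0],[0,0,0,0,0,0,0]]'
python3 -c "
from h import *
plan((557.2,-216,80),12.5)"
```

```text
time: 3.48
tool_pos: [556.3, -214.7, 150.2]
tool_rot: [0.344, -3.12, -0.003]
ft_force: [-0.5, -0.2, 0.5]
finger_gap: 85.3
gripper_force: 0.0
time: 4.1
tool_pos: [558.6, -216.5, 83.0]
tool_rot: [-0.342, 3.12, -0.002]
ft_force: [0.3, 0.7, 1.0]
finger_gap: 85.9
gripper_force: 0.0
time: 5.35
tool_pos: [557.9, -216.7, 81.6]
tool_rot: [-0.342, 3.122, -0.001]
ft_force: [0.2, -1.3, 5.4]
finger_gap: 27.2
gripper_force: 59.7
t 5.35 tcp [ 557.9 -216.7   81.6] yaw 12.5 tilt 0.05 gap 27.2 F 59.7 ft [ 0.2 -1.3  5.4] j [-0.39  0.48  1.71 -0.    0.94 -2.18]
shift/0.1m [0.006 0.009 0.016]
turn [-1.78453365e-04  2.29931031e-04 -4.38126683e-05]
turn [3.61158983e-04 2.80301599e-04 9.99956083e-01]
```

```bash
python3 -m pendant '[[0,0,-0.05,0,0,0,0],[0,0,-0.15,0,0,0,0],[0,0,-0.35,0,0,0,0],[0,0,-0.6,0,0,0,0],[0,0,-0.85,0,0,0,0],[0,0,-0.97,0,0,0,0],[0,0,-0.97,0,0,0,0],[0,0,-0.97,0,0,0,0]]' 
python3 - <<'E'
from h import *
plan((539.7,23.8,178),26)
for n in("side","wrist"):
  d=vision.get_image(n);cv2.imwrite(f"pics/{n}2.png",d["color"][:,:,::-1] if n=="wrist" else cv2.resize(d["color"][80:220,240:440],(800,560))[:,:,::-1])
E
```

```text
time: 6.35
tool_pos: [556.9, -216.2, 177.1]
tool_rot: [0.342, -3.121, -0.002]
ft_force: [0.2, 0.3, -2.5]
finger_gap: 27.3
gripper_force: 59.2
t 6.35 tcp [ 556.9 -216.2  177.1] yaw 12.5 tilt 0.14 gap 27.3 F 59.2 ft [ 0.2  0.3 -2.5] j [-0.39  0.39  1.59  0.    1.16 -2.18]
shift/0.1m [-0.351  2.38  -0.006]
turn [ 0.00052973 -0.00053386 -0.07504489]
turn [-7.79272216e-04 -7.73237571e-04  9.24954472e-01]
```

View pics/side2.png

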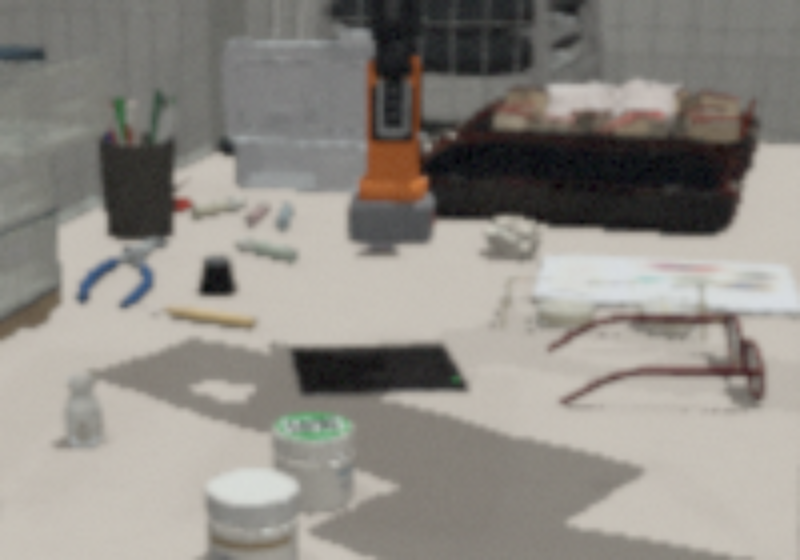

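View pics/wrist2.png

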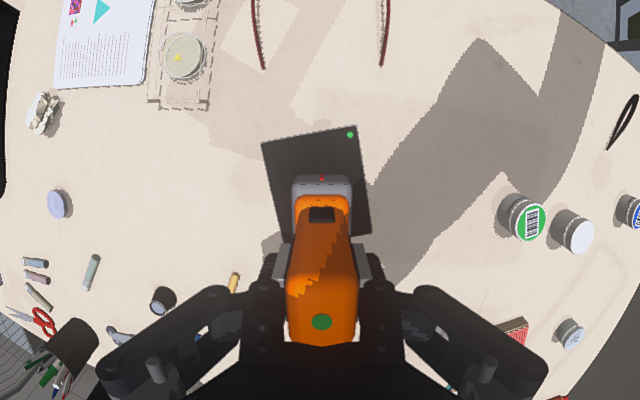

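The scanner is held upright and aligned, with its foot at about z 101 mm. The grey head sits at (320,190) in the wrist view, and the green jar at (532,223) is undisturbed. I'm carrying it over now.

```bash
python3 -m pendant '[[-0.02,0.2,0,0,0,0,0],[-0.07,0.5,0,0,0,0,0],[-0.12,0.8,0,0,0,0,0],[-0.15,1,0,0,0,0,0]]' >/dev/null
python3 -m pendant '[[-0.04,0.3,0,0,0,-0.02,0],[-0.07,0.6,0,0,0,-0.04,0],[-0.1,0.8,0,0,0,-0.06,0],[-0.13,0.95,0,0,0,-0.075,0],[-0.13,0.95,0,0,0,-0.075,0],[-0.13,0.95,0,0,0,-0.075,0]]' 
python3 -c "
from h import *
plan((539.7,23.8,173),26)"
```

```text
time: 7.7
tool_pos: [543.0, -20.6, 178.3]
tool_rot: [-0.706, 3.061, -0.001]
ft_force: [0.1, 1.0, -2.3]
finger_gap: 27.0
gripper_force: 59.5
t 7.7 tcp [543.  -20.6 178.3] yaw 26.0 tilt 0.03 gap 27.0 F 59.5 ft [ 0.1  1.  -2.3] j [-0.06  0.31  1.72 -0.    1.11 -2.08]
shift/0.1m [-0.165  0.414  0.053]
turn [-1.57924637e-04 -2.33254485e-05 -2.16234934e-04]
turn [-3.66316071e-05  2.48013806e-04  9.99783734e-01]
```

Final approach, followed by a hold of more than 2 s at that pose.

```bash
python3 -m pendant '[[-0.05,0.14,0.02,0,0,0,0],[-0.11,0.28,0.03,0,0,0,0],[-0.165,0.415,0.05,0,0,0,0],[-0.165,0.415,0.05,0,0,0,0]]' 
python3 - <<'E'
from h import *
plan((539.7,23.8,173),26)
d=vision.get_image("side");cv2.imwrite("pics/s3.png",cv2.resize(d["color"][100:260,220:420],(700,560))[:,:,::-1])
E
```

```text
time: 8.2
tool_pos: [539.2, 25.7, 173.1]
tool_rot: [0.709, -3.06, -0.0]
ft_force: [-1.1, 0.6, -2.0]
finger_gap: 27.3
gripper_force: 59.6
t 8.2 tcp [539.2  25.7 173.1] yaw 26.1 tilt 0.03 gap 27.3 F 59.6 ft [-1.1  0.6 -2. ] j [ 0.03  0.31  1.73  0.    1.1  -2.  ]
shift/0.1m [ 0.004 -0.02   0.001]
turn [ 9.67011342e-05 -1.18928799e-04  5.74006057e-04]
turn [ 1.86705737e-04  1.51810636e-04 -9.99425965e-01]
```

View pics/s3.png

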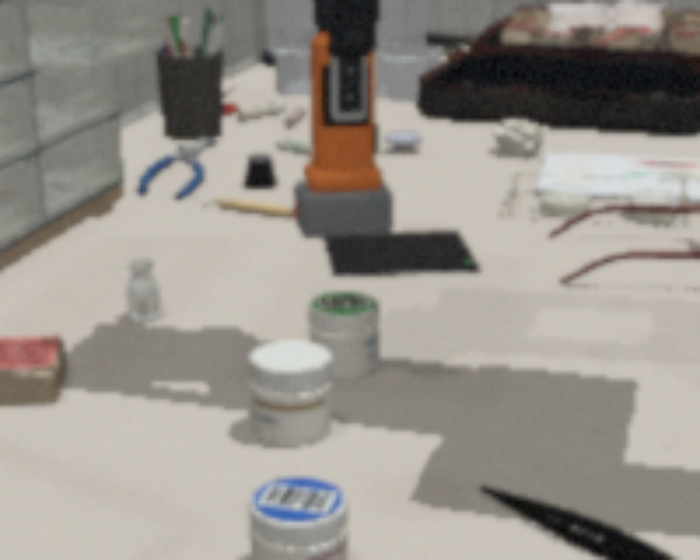

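```bash
python3 -m pendant '[[0,0,0,0,0,0,0],[0,0,0,0,0,0,0],[0,0,0,0,0,0,0],[0,0,0,0,0,0,0],[0,0,0,0,0,0,0],[0,0,0,0,0,0,0],[0,0,0,0,0,0,0],[0,0,0,0,0,0,0],[0,0,0,0,0,0,0],[0,0,0,0,0,0,0],[0,0,0,0,0,0,0],[0,0,0,0,0,0,0],[0,0,0,0,0,0,0],[0,0,0,0,0,0,0],[0,0,0,0,0,0,0],[0,0,0,0,0,0,0],[0,0,0,0,0,0,0],[0,0,0,0,0,0,0],[0,0,0,0,0,0,0],[0,0,0,0,0,0,0]]' 
python3 - <<'E'
from h import *
plan((566.6,-216.4,178),22.8)
d=vision.get_image("side");im=d["color"];K=d["camera_matrix"]
# lid centre & window predicted in side view for reference
for P in((539.7,23.8,47),(539.7,23.8,97)):
    q=R.from_rotvec(d["rotation"]).inv().apply(np.array(P)-d["xyz"]);print(K[0,0]*q[0]/-q[2]+K[0,2],K[1,1]*q[1]/q[2]+K[1,2])
E
```

```text
time: 10.75
tool_pos: [539.5, 24.5, 173.3]
tool_rot: [-0.706, 3.061, 0.0]
ft_force: [0.3, 0.7, -1.9]
finger_gap: 27.5
gripper_force: 59.6
t 10.75 tcp [539.5  24.5 173.3] yaw 26.0 tilt 0.01 gap 27.5 F 59.6 ft [ 0.3  0.7 -1.9] j [ 0.02  0.31  1.73  0.    1.1  -2.  ]
shift/0.1m [ 0.812 -2.284 -0.047]
turn [9.88016929e-06 3.23995696e-05 1.77388946e-02]
turn [-5.00032788e-05  1.52483773e-05 -9.82261104e-01]
317.98752505885756 186.15557130016197
317.9487093271258 165.5631762447588
```

In the picture the window is at about (343,232), directly above the green lid at (343,302), matching the predicted pixels. The hold lasted 2.5 s. Now I'm carrying it back to the pad centre.

```bash
python3 -m pendant '[[0.07,-0.2,-0.02,0,0,0.006,0],[0.17,-0.5,-0.05,0,0,0.012,0],[0.28,-0.8,-0.05,0,0,0.018,0],[0.36,-1,-0.05,0,0,0.018,0]]' >/dev/null
python3 -m pendant '[[0.12,-0.35,0,0,0,0,0],[0.24,-0.7,0,0,0,0,0],[0.31,-0.9,0,0,0,0,0],[0.34,-1,0,0,0,0,0],[0.34,-1,0,0,0,0,0]]' >/dev/null
python3 -c "
from h import *
plan((566.6,-216.4,178),22.8)"
```

```text
t 11.93 tcp [ 558.2 -186.4  178.2] yaw 22.7 tilt 0.04 gap 27.4 F 59.7 ft [-0.  -0.4 -1.6] j [-0.34  0.38  1.61  0.    1.15 -2.31]
shift/0.1m [ 0.039 -0.309  0.001]
turn [ 2.35712732e-04  4.54442453e-05 -4.46340909e-04]
turn [ 7.13518021e-05 -3.70091485e-04  9.99553588e-01]
```

```bash
python3 -m pendant '[[0.02,-0.15,0,0,0,0,0],[0.04,-0.31,0,0,0,0,0],[0.04,-0.31,0.1,0,0,0,0],[0.04,-0.31,0.3,0,0,0,0],[0.04,-0.31,0.5,0,0,0,0],[0.04,-0.31,0.7,0,0,0,0],[0.04,-0.31,0.8,0,0,0,0],[0.04,-0.31,0.84,0,0,0,0],[0.04,-0.31,0.84,0,0,0,0],[0.04,-0.31,0.84,0,0,0,0]]'
python3 -c "
from h import *
plan((566.6,-216.4,81.6),22.8)"
```

```text
time: 13.18
tool_pos: [567.0, -216.8, 95.0]
tool_rot: [-0.619, 3.079, -0.001]
ft_force: [-0.3, -0.9, -1.9]
finger_gap: 27.5
gripper_force: 59.8
t 13.18 tcp [ 567.  -216.8   95. ] yaw 22.7 tilt 0.08 gap 27.5 F 59.8 ft [-0.3 -0.9 -1.9] j [-0.38  0.48  1.68  0.    0.98 -2.35]
shift/0.1m [0.002 0.006 0.134]
turn [-0.00029479  0.00036143 -0.00028379]
turn [5.67579475e-04 4.62924423e-04 9.99715946e-01]
```

Lowering slowly and watching for contact.

```bash
python3 -m pendant '[[0,0,0.03,0,0,0,0],[0,0,0.06,0,0,0,0],[0,0,0.09,0,0,0,0],[0,0,0.11,0,0,0,0],[0,0,0.115,0,0,0,0],[0,0,0.12,0,0,0,0],[0,0,0.12,0,0,0,0],[0,0,0.12,0,0,0,0]]'
python3 -m pendant '[[0,0,0.005,0,0,0,0],[0,0,0.01,0,0,0,0],[0,0,0.01,0,0,0,0],[0,0,0.01,0,0,0,0]]'
```

```text
time: 14.18
tool_pos: [566.6, -216.7, 82.4]
tool_rot: [-0.62, 3.08, -0.0]
ft_force: [-1.0, 0.0, -1.7]
finger_gap: 27.5
gripper_force: 59.8
time: 14.68
tool_pos: [566.6, -216.7, 81.7]
tool_rot: [-0.62, 3.08, -0.0]
ft_force: [-1.0, 0.0, 2.4]
finger_gap: 27.4
gripper_force: 60.3
```

The force has changed sign, so the foot is on the pad. Opening and backing away.

```bash
python3 -m pendant '[[0,0,0,0,0,0,0.35],[0,0,0,0,0,0,0.4],[0,0,0,0,0,0,0.6],[0,0,0,0,0,0,0.8],[0,0,0,0,0,0,1],[0,0,0,0,0,0,1],[0,0,0,0,0,0,1],[0,0,0,0,0,0,1],[0,0,0,0,0,0,1]]'
python3 -m pendant '[[0,0,-0.1,0,0,0,1],[0,0,-0.4,0,0,0,1],[0,0,-0.7,0,0,0,1],[0,0,-1,0,0,0,1],[0,0,-1,0,0,0,1]]'
python3 -m pendant '[[0,0.2,-0.3,0,0,0,1],[-0.3,0.7,-0.3,0,0,0,1],[-0.3,1,-0.3,0,0,0,1],[-0.3,1,-0.3,0,0,0,1],[-0.3,1,-0.3,0,0,0,1]]'
python3 - <<'E'
from h import *
d=vision.get_image("side");w=vision.get_image("wrist")["color"]
a=cv2.resize(d["color"][100:280,220:420],(400,360));b=cv2.resize(w,(400,250));b=np.vstack([b,np.zeros((110,400,3),np.uint8)])
cv2.imwrite("pics/f.png",np.hstack([a,b])[:,:,::-1])
s=robot.observe();d=vision.get_image("wrist");hsv=cv2.cvtColor(d["color"],cv2.COLOR_RGB2HSV);o=cv2.inRange(hsv,np.array((3,150,200)),np.array((22,255,255)))
c=big(o);P=np.array([wray(d,s,*p,131)[:2] for p in c.reshape(-1,2).astype(float)],np.float32);print(cv2.minAreaRect(P))
E
```

```text
time: 15.8
tool_pos: [566.5, -216.7, 81.3]
tool_rot: [-0.62, 3.08, 0.0]
ft_force: [-0.2, -0.0, -0.5]
finger_gap: 85.3
gripper_force: 0.0
time: 16.42
tool_pos: [568.1, -217.3, 184.7]
tool_rot: [-0.619, 3.074, -0.006]
ft_force: [-0.4, 0.9, -0.2]
finger_gap: 85.0
gripper_force: 0.0
time: 17.05
tool_pos: [555.5, -113.4, 210.9]
tool_rot: [0.62, -3.079, 0.0]
ft_force: [1.5, 1.0, -0.3]
finger_gap: 85.4
gripper_force: 0.0
((565.8432006835938, -215.57919311523438), (35.230587005615234, 24.92080307006836), 22.531728744506836)
```

View pics/f.png

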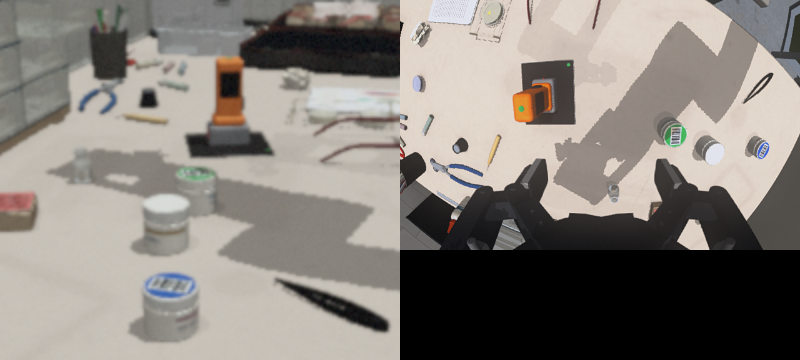

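The scanner stands upright at the pad centre, at (230,130) in the picture and (566,-216) mm measured. The jars are where they were and the gripper is clear.

```bash
python3 -c "
from rig import robot
print(robot.hand_in())"
```

```text
the job is handed in; nothing more can be done
None
```

I held the scanner upright about 5 cm above the green jar's code for 2.5 s, stood it back upright within about 2 mm of the pad's centre, and handed the job in at about 17 s; the hand-in returned no verdict.

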